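Free a drained spot plate from its spring finger

TASK

The porcelain spot plate has drained on its inclined stand: lift the spring finger clear of the plate's slot and swing it fully to one side (either side) while the plate stays in its seat, and leave it there. Then take the plate off the stand and lay it flat, wells up, on the cork block, in the middle and lengthwise along it, letting go only when it rests on the cork. Leave the cork block and the other glassware where they are.

Things in the scene. Friction and masses are not known exactly. Their poses are not given: they have to be found in the camera images.
- stand: fixed metal draining stand, base 190x90 mm; origin on the worktop straight below the plate's centre; x level, towards its high end; z up. Its bed rises 30 degrees along x, so bed and plate face up and to -x; bed face 60 mm above the worktop at the origin. The bed is 46 mm wide, so the plate overhangs it 9 mm along each long side and can be grasped there across its width.
- plate_center (a point): centre (half-way through the thickness) of the loose white porcelain plate, 120x64x12 mm, 0.18 kg, six round wells (rims 1.3 mm high) on its upper face. x along the 120 mm length (in the stand: up the slope), y across the 64 mm width, z out of the welled face. A through slot, 14 mm along x by 18 mm along y, lies at x = +44 mm.
- finger_knob (a point): point on the axis of the round black grip pillar (18 mm thick, 41 mm tall, top flange 21 mm) on the spring finger's free end: 13 mm below its top, 28 mm above the finger's arm, 35 mm above the plate. z along the pillar, square to the bed; x points to the parallel post axis, 51 mm away, that the finger swings about. Below, a 10 mm thick nose reaches 8 mm down into the plate's slot.
- finger_post (a point): point on the axis of the post, near the stand's high end, level with the plate's upper face when the finger is down, that the finger slides along and swings on (sleeve 20 mm diameter, its top 29 mm below the pillar's top end). z along the post, square to the bed; it moves with the lift.
- finger_lift (a joint): lift of the finger along the post, off the bed, in m: about 0 with the finger pressing on the plate, -0.004 lowest, 0.025 highest. A spring pushes it down with about 3 N at 0 and 5 N at 0.02. The nose is clear of the plate above 0.009.
- finger_swing (a joint): swing of the finger about the post, in rad: 0 with the nose in the slot, -1.75 to 1.75; positive counter-clockwise seen from above the bed: the pillar goes to the stand's -y side. Friction (about 1.2 N at the pillar) keeps it where it is left. Beyond 1.1 either way the finger is fully aside and clear of the plate.
- cork_top (a point): centre of the top face of the loose cork block, 150 x 56 x 30 mm (30 mm high, 0.3 kg), lying flat on the worktop; y axis along its 150 mm length, z up.
- amber_bottle: bystander, leave alone: small brown dropper bottle, 47x47x132 mm; origin at the centre of its underside
- bottle_small: bystander, leave alone: small clear bottle with blue cap, 56x56x105 mm; origin at the centre of its underside
- vial_open: bystander, leave alone: open clear vial, 35x35x66 mm; origin at the centre of its underside
- petri_60: bystander, leave alone: small petri dish, 70x70x17 mm; origin at the centre of its underside
- bottle_capillaries: bystander, leave alone: clear bottle with blue cap, full of capillaries, 130x130x280 mm; origin at the centre of its underside
- plate: the same plate; origin at the centre of its underside, axes as for plate_center. In the stand it is kept by a 9 mm high ledge at its low end and by four upright side pins (7 mm thick, 10 mm high) at x = +-46, y = +-38 mm; lift it off the bed along its z.

How it is judged:
By the outcome, as a careful person would: the job done as asked, in the order asked, and still so for the second after the job is handed in, with the robot touching nothing.
It also fails if it takes over 51 s, if anything falls off the work surface, if the arm or the gripper's body presses on something with over 40 N, if the wrist force passes 120 N, or if a joint passes its speed limit or range.

ROBOT

A 6-joint arm with a two-finger parallel gripper is mounted at the origin on a cart in front of the work surface, level with it; the furniture and walls round the work are solid. World frame = base frame: x ahead of the robot, y to its left, z up, the work surface at z = 0. Lengths are in mm, angles in rad, forces in N, time in s.
With the tool pointing down it reaches from about 300 to 775 mm from the base axis. Payload 14.6 kg.
Tool frame: the origin (TCP) lies between the finger pads; the fingertips stand manip.finger_overhang ahead of it and the grasp point (between the pads) lies 2 mm behind it (manip.finger_overhang is the distance from the TCP to the fingertips, in mm); z points along the fingers, y is the direction in which the jaws open and shut (so a half turn about z gives the same grasp; the last joint's range is limited). The gripper opens to 94 mm and grips with 3 to 60 N. Pads are 16 mm wide; open, the fingers measure 119 mm over their backs; the gripper's body (75 mm by 177 mm) begins 78 mm behind the grasp point.
Start: joints at [1.081, 0.3, 1.521, -0, 1.321, -0.067], TCP at [225.67, 501.56, 222.446] pointing down, gripper open.
Joint ranges: [-3.03, 3.03], [-0.79, 2.21], [0.23, 2.52], [-1.04, 4.18], [0, 3.07], [-2.55, 2.55]. Speed limits (rad/s): [2.22, 2.22, 2.57, 3.14, 3.14, 3.14].

INTERFACE

Orientations are given as [roll, pitch, yaw] about the fixed x, y, z axes, in that order (R = Rz(yaw) Ry(pitch) Rx(roll)).
In Python, from cell import manip gives the robot as it stands.
- The arm moves only by the tool drive_tool, never from a script. Its argument "steps" is a list of rows, each an object with "delta_pos": the shift along the world's x, y, z in mm, a list of three; "yaw": the turn about the world's z in rad; "hand": the finger opening in mm, from 0 to 94. A call has 1 to 5 rows; each row shifts and turns the commanded pose from where the row before left it; what a row does not reach is not made up. A row lasts 1/12 s, in which the tool goes at most 41.7 mm and 7.16 degrees, less where a joint would pass 70% of its speed; a pose out of reach is approached as far as the arm can. A call is refused whole if a number of a shift passes 41.7 or a number of a turn 0.125, either way. A call with a gripper value outside its range is refused whole. The fingers move at their own pace and stop on an object; "squeeze" is the grip in N (left out, the last holds). Time passes only in rows, so rows that do not move let the fingers close. It gives the time, the measured TCP pose, the force and the opening at its end, in the units of the state.
- manip.read_state(): the state, without advancing time (a new reading comes with each control period).
- manip.camera(name): name is "side" or "top" or "wrist"; returns a dict with "frame" (384x512x3 uint8, red, green, blue), "range_z" (384x512 float32, mm along the optical axis (not along the pixel's ray), 0 where there is no reading), "intrinsics" (3x3 intrinsics, pixels), "position" and "attitude" of the camera in the world. Camera axes: x right, y down, z forward; pixel columns grow to the right and rows downward; lengths in mm; the calibration is good to about 2 mm. A picture is of the moment at which its call begins.
- manip.sign_off(): hands the job in, once; it reports no verdict.
The state is a dict: "clock": time; "joints": joint angles; "qd": joint speeds; "effort": joint torques, N m; "eef_pos": TCP position; "eef_rot": TCP orientation; "wrist_force": force on the tool from outside, world axes, zero at the start; "moment": the same for the moment, N m; "finger_gap": finger opening in mm.
Only numpy, scipy, OpenCV 4.12 (cv2) and the standard library are available. Lean on these libraries where they do the work, as an engineer would, in place of code of your own. Each camera call takes 0.05 s, during which the arm holds its last target.

## Working session

There is one attempt and no reset: what is moved stays moved. The work goes in short steps, Python scripts to look and compute and a tool call to move; the robot and the scene stay as the last step left them, time stands still between calls to the robot, and variables do not carry over. Pictures are saved under pics/ and viewed, and the job is handed in when it is done.

Besides the shell and the picture viewer there is one more tool, called after "Call:" as name(argument=value, ...), one argument or row to a line, values as JSON. drive_tool: Moves the arm, as the interface text tells. Its arguments: {"type":"object","properties":{"steps":{"type":"array"},"squeeze":{"type":"number"}},"required":["steps"]}

```bash
ls; mkdir -p pics; python3 - <<'E'
from cell import manip
import cv2
print(manip.read_state()); print(manip.finger_overhang)
import numpy as np
for n in ["side","top","wrist"]:
    c=manip.camera(n); cv2.imwrite(f"pics/a_{n}.png",c["frame"][:,:,::-1]); np.savez(f"a_{n}.npz",**c)
    print(n,c["intrinsics"],c["position"],c["attitude"])
E
```

```text
pics
{'clock': 0.0, 'joints': array([ 1.08139456e+00,  3.00460572e-01,  1.52161389e+00,  1.27088659e-05,
        1.32071330e+00, -6.65949755e-02]), 'qd': array([-4.67609627e-04, -3.43583019e-04, -6.55134753e-05, -1.17879682e-04,
       -7.72319949e-06, -5.13371485e-04]), 'effort': array([-6.93408697e-05, -5.31815815e+01, -3.52742743e+01,  7.08748936e-02,
        2.43919948e-02, -8.90864521e-05]), 'eef_pos': array([225.55177909, 501.33876808, 221.87822122]), 'eef_rot': array([-3.14040102e+00, -9.18117238e-05,  2.71878265e+00]), 'wrist_force': array([ 0.30958538, -0.28262154,  0.6187151 ]), 'moment': array([ 0.00806418, -0.01836589, -0.04107564]), 'finger_gap': 94.34305814658676}
17.0
side [[432.30370451   0.         249.57943027]
 [  0.         432.30370451 187.73785038]
 [  0.           0.           1.        ]] [ 142.44427178 1017.10560255 1013.48840103] [-2.41310883e+00  8.96622881e-05 -2.66075620e+00]
top [[401.4187403    0.         252.54040806]
 [  0.         401.4187403  191.24722274]
 [  0.           0.           1.        ]] [ 356.72765608  281.75643491 1131.24498379] [-2.99108105  0.00547842 -1.58866628]
wrist [[268.54532877   0.         252.83362027]
 [  0.         268.54532877 191.27683744]
 [  0.           0.           1.        ]] [151.76490249 535.0977006  384.93438145] [2.85559196e+00 1.92885693e-03 1.14753878e+00]
```

View pics/a_top.png

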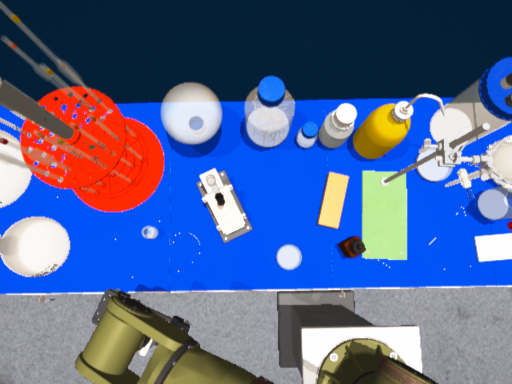

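View pics/a_side.png

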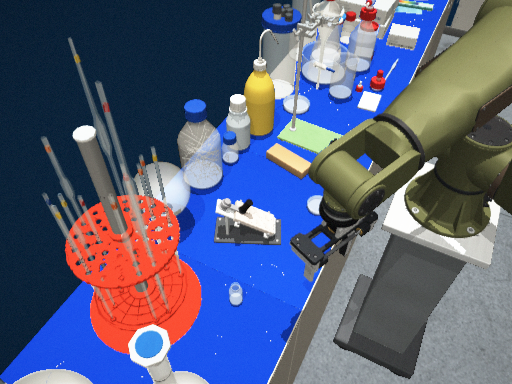

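View pics/a_wrist.png

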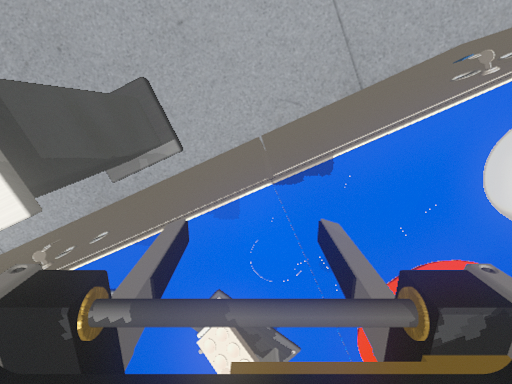

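```bash
cat > h.py <<'E'
import numpy as np, cv2
from scipy.spatial.transform import Rotation as R
def cloud(c):
    z=c["range_z"]; K=c["intrinsics"]; v,u=np.mgrid[:z.shape[0],:z.shape[1]]
    p=np.stack([(u-K[0,2])/K[0,0]*z,(v-K[1,2])/K[1,1]*z,z],-1)
    return p@R.from_euler("xyz",c["attitude"]).as_matrix().T+c["position"]
def proj(c,P):
    q=(np.atleast_2d(P)-c["position"])@R.from_euler("xyz",c["attitude"]).as_matrix()
    return q[:,:2]/q[:,2:]*c["intrinsics"][0,0]+c["intrinsics"][:2,2]
def zoom(c,u0,u1,v0,v1,f,fn):
    cv2.imwrite(fn,cv2.resize(np.ascontiguousarray(c["frame"][v0:v1,u0:u1,::-1]),None,fx=f,fy=f,interpolation=cv2.INTER_NEAREST))
E
python3 - <<'E'
from h import *
t=np.load("a_top.npz"); s=np.load("a_side.npz")
zoom(t,180,360,150,270,4,"pics/b_top.png"); zoom(s,200,320,130,260,4,"pics/b_side.png")
P=cloud(t)
np.set_printoptions(precision=0,suppress=True,linewidth=220)
for v in range(168,244,4): print(v,[tuple(P[v,u].round().astype(int)) for u in range(196,252,6)])
for (u,v) in [(334,200),(330,185),(330,215),(340,180),(222,260)]: print(u,v,P[v,u])
E
```

```text
168 [(np.int64(599), np.int64(446), np.int64(1)), (np.int64(598), np.int64(429), np.int64(2)), (np.int64(597), np.int64(411), np.int64(7)), (np.int64(598), np.int64(395), np.int64(0)), (np.int64(597), np.int64(377), np.int64(1)), (np.int64(597), np.int64(360), np.int64(1)), (np.int64(597), np.int64(343), np.int64(2)), (np.int64(596), np.int64(325), np.int64(4)), (np.int64(596), np.int64(308), np.int64(0)), (np.int64(596), np.int64(291), np.int64(1))]
172 [(np.int64(587), np.int64(446), np.int64(4)), (np.int64(586), np.int64(429), np.int64(4)), (np.int64(564), np.int64(399), np.int64(113)), (np.int64(563), np.int64(383), np.int64(113)), (np.int64(584), np.int64(377), np.int64(8)), (np.int64(585), np.int64(360), np.int64(4)), (np.int64(585), np.int64(343), np.int64(1)), (np.int64(586), np.int64(326), np.int64(-5)), (np.int64(585), np.int64(308), np.int64(0)), (np.int64(585), np.int64(291), np.int64(-1))]
176 [(np.int64(576), np.int64(446), np.int64(0)), (np.int64(553), np.int64(414), np.int64(114)), (np.int64(549), np.int64(396), np.int64(135)), (np.int64(554), np.int64(384), np.int64(
[... 7072 characters left out ...]
.int64(328), np.int64(8)), (np.int64(402), np.int64(311), np.int64(4)), (np.int64(402), np.int64(294), np.int64(-2))]
240 [(np.int64(393), np.int64(445), np.int64(2)), (np.int64(393), np.int64(429), np.int64(-3)), (np.int64(393), np.int64(412), np.int64(-3)), (np.int64(392), np.int64(395), np.int64(2)), (np.int64(392), np.int64(378), np.int64(5)), (np.int64(392), np.int64(361), np.int64(7)), (np.int64(391), np.int64(345), np.int64(2)), (np.int64(391), np.int64(328), np.int64(1)), (np.int64(391), np.int64(311), np.int64(-1)), (np.int64(390), np.int64(294), np.int64(3))]
334 200 [495.  61.  33.]
330 185 [537.  69.  31.]
330 215 [454.  73.  29.]
340 180 [551.  41.  28.]
222 260 [337. 373.   1.]
```

View pics/b_top.png

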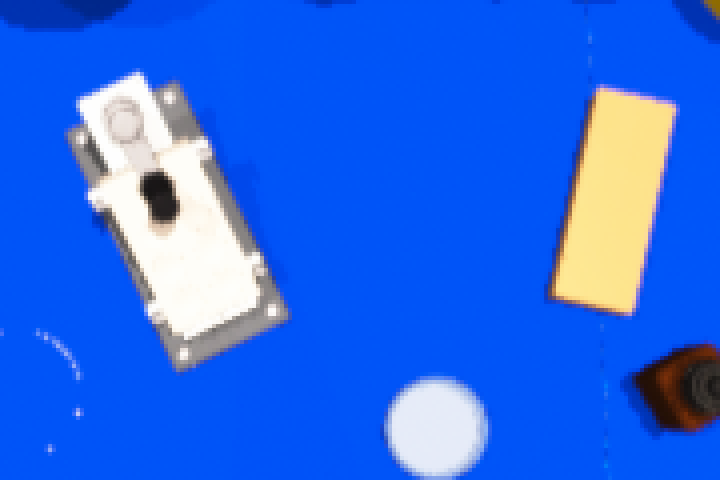

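View pics/b_side.png

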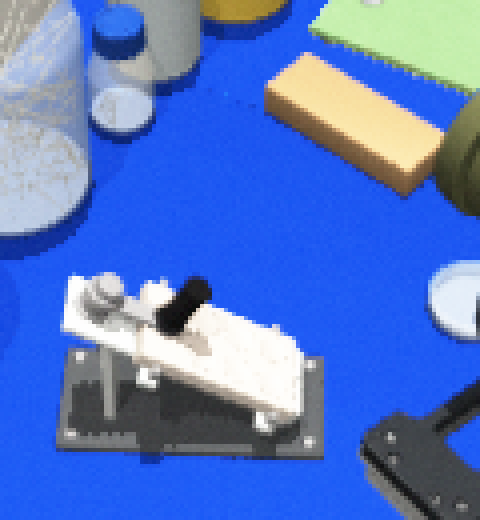

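```bash
cat >> h.py <<'E'
def ray(c,u,v,z):
    K=c["intrinsics"]; d=R.from_euler("xyz",c["attitude"]).as_matrix()@np.array([(u-K[0,2])/K[0,0],(v-K[1,2])/K[1,1],1])
    o=c["position"]; return o+d*(z-o[2])/d[2]
# stand frame -> world; plate frame in stand
def stand(x,y,yaw): return R.from_euler("z",yaw).as_matrix(),np.array([x,y,0])
B=R.from_euler("y",-np.pi/6).as_matrix()  # plate axes in stand
C0=np.array([0,0,60])+B@[0,0,6]  # refined below
C0=np.array([0,0,60+6/np.cos(np.pi/6)])
def pl2w(s,p):
    M,o=stand(*s); return (np.atleast_2d(p)@B.T+C0)@M.T+o
E
python3 - <<'E'
from h import *
np.set_printoptions(precision=1,suppress=True)
t=np.load("a_top.npz"); s=np.load("a_side.npz")
q=[(180,370),(288,318),(178,82),(68,130)]
Q=np.array([ray(t,180+a/4-.5,150+b/4-.5,8) for a,b in q]); print(Q, Q.mean(0))
d=Q[2]+Q[3]-Q[0]-Q[1]; e=Q[3]+Q[0]-Q[1]-Q[2]
print(np.arctan2(d[1],d[0]),np.arctan2(e[1],e[0])-np.pi/2,np.linalg.norm(d)/2,np.linalg.norm(e)/2)
# cork
q=[(598,88),(676,104),(633,314),(551,299)]
Q=np.array([ray(t,180+a/4-.5,150+b/4-.5,30) for a,b in q]); print(Q, Q.mean(0))
d=Q[0]+Q[1]-Q[2]-Q[3]; e=Q[0]+Q[3]-Q[1]-Q[2]
print(np.arctan2(d[1],d[0]),np.arctan2(e[1],e[0])-np.pi/2,np.linalg.norm(d)/2,np.linalg.norm(e)/2)
# plate plane fit from both clouds: white points
for c in (t,s):
    P=cloud(c); f=c["frame"].astype(int)
    m=(f.min(-1)>190)&(P[...,2]>20)&(P[...,2]<110)&(abs(P[...,0]-475)<90)&(abs(P[...,1]-355)<70)
    p=P[m]; cc=p.mean(0); u,S,vt=np.linalg.svd(p-cc); n=vt[2]*np.sign(vt[2,2]); print(m.sum(),cc,n,np.degrees(np.arccos(n[2])),np.arctan2(-n[1],-n[0]))
E
```

```text
[[386.  365.3   8. ]
 [420.7 289.7   8. ]
 [590.  365.2   8. ]
 [556.7 443.7   8. ]] [488.4 366.    8. ]
0.4250317293101644 0.4153308025423954 186.61270812572334 84.1872547942967
[[575.6  70.3  30. ]
 [563.2  16.5  30. ]
 [417.9  53.7  30. ]
 [429.1 109.3  30. ]] [496.5  62.5  30. ]
-0.2552250910862446 -0.21298599899431592 150.797058807885 55.922171733000674
1171 [475.7 361.3  72.1] [-0.4 -0.2  0.9] 27.37899850331813 0.4282741047991597
756 [471.8 364.3  71. ] [-0.4 -0.1  0.9] 27.66266604003253 0.31577826311769525
```

```bash
cat >> h.py <<'E'
def pts3d():
    L=[]
    a=[60,32,6];
    top=np.array([[60,32,6],[-60,32,6],[-60,-32,6],[60,-32,6]],float)
    L.append((top,(0,0,255),1)); 
    sl=np.array([[51,9,6],[37,9,6],[37,-9,6],[51,-9,6]],float); L.append((sl,(0,200,0),1))
    th=np.linspace(0,2*np.pi,24)
    L.append((np.c_[44+10.5*np.cos(th),10.5*np.sin(th),0*th+6+48],(0,255,255),1))
    L.append((np.c_[95+10*np.cos(th),10*np.sin(th),0*th+6+19],(255,0,255),1))
    for x in(46,-46):
        for y in (38,-38): L.append((np.c_[x+3.5*np.cos(th),y+3.5*np.sin(th),0*th+4],(255,0,0),1))
    return L
def overlay(c,s,u0,u1,v0,v1,f,fn,extra=[]):
    im=cv2.resize(np.ascontiguousarray(c["frame"][v0:v1,u0:u1,::-1]),None,fx=f,fy=f,interpolation=cv2.INTER_NEAREST)
    for p,col,w in [(pl2w(s,p),col,w) for p,col,w in pts3d()]+extra:
        q=((proj(c,p)+.5-[u0,v0])*f).round().astype(int); cv2.polylines(im,[q.reshape(-1,1,2)],True,col,w)
    cv2.imwrite(fn,im)
E
python3 - <<'E'
from h import *
t=np.load("a_top.npz"); s=np.load("a_side.npz")
g=(470,357,.42)
overlay(t,g,190,260,165,245,7,"pics/c_top.png"); overlay(s,g,205,290,185,255,7,"pics/c_side.png")
a=cv2.imread("pics/c_top.png");b=cv2.imread("pics/c_side.png");print(a.shape,b.shape)
E
```

```text
(560, 490, 3) (490, 595, 3)
```

View pics/c_top.png

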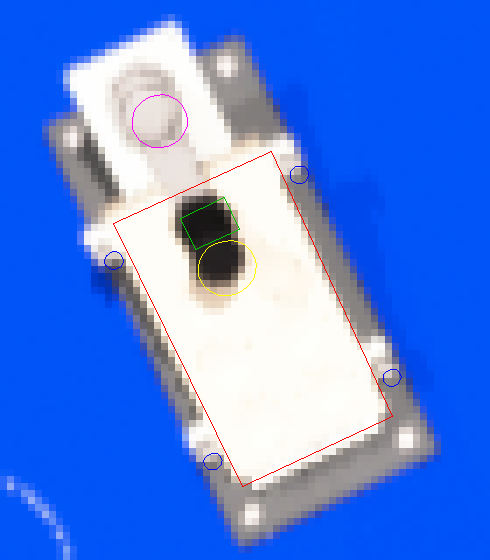

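View pics/c_side.png

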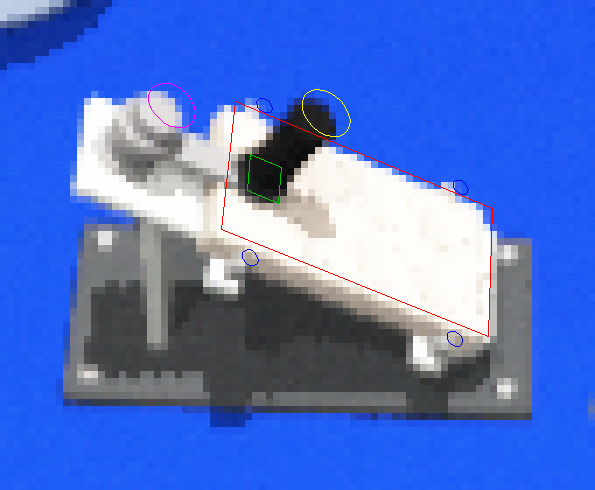

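Call:
drive_tool(
  steps=[
    {"delta_pos": [32,-10,6],"yaw": 0.084,"hand": 94},
    {"delta_pos": [32,-10,6],"yaw": 0.084,"hand": 94},
    {"delta_pos": [32,-10,6],"yaw": 0.084,"hand": 94},
    {"delta_pos": [32,-10,6],"yaw": 0.084,"hand": 94},
    {"delta_pos": [32,-10,6],"yaw": 0.084,"hand": 94},
  ],
)

```text
clock: 0.57
eef_pos: [387.0, 450.8, 252.6]
eef_rot: [-3.141, -0.0, -3.14]
wrist_force: [-0.2, -0.7, 0.1]
finger_gap: 94.0
```

Call:
drive_tool(
  steps=[
    {"delta_pos": [32,-11,0],"yaw": 0.084,"hand": 94},
    {"delta_pos": [32,-11,0],"yaw": 0.084,"hand": 94},
    {"delta_pos": [32,-11,0],"yaw": 0.084,"hand": 94},
    {"delta_pos": [32,-11,0],"yaw": 0.084,"hand": 94},
    {"delta_pos": [30,-11,0],"yaw": 0.085,"hand": 94},
  ],
)

```text
clock: 0.98
eef_pos: [545.2, 395.6, 252.0]
eef_rot: [-3.142, -0.001, -2.719]
wrist_force: [0.4, 0.6, 0.4]
finger_gap: 93.9
```

Call:
drive_tool(
  steps=[
    {"delta_pos": [0,0,0],"yaw": 0,"hand": 94},
    {"delta_pos": [0,0,0],"yaw": 0,"hand": 94},
  ],
)

```text
clock: 1.15
eef_pos: [544.6, 395.7, 251.3]
eef_rot: [-3.141, -0.001, -2.726]
wrist_force: [-0.8, -0.1, -0.2]
finger_gap: 93.7
```

```bash
python3 - <<'E'
from cell import manip
from h import *
c=manip.camera("wrist"); np.savez("d_wrist.npz",**c); c2=manip.camera("side"); np.savez("d_side.npz",**c2)
st=manip.read_state(); print(st["clock"],st["eef_pos"],st["eef_rot"],st["joints"],c["position"],c["attitude"])
cv2.imwrite("pics/d_wrist.png",c["frame"][:,:,::-1])
E
```

```text
1.25 [543.01032893 396.91585244 252.20424185] [ 3.14149332e+00 -5.93745231e-04 -2.72417130e+00] [ 5.76685670e-01  5.68387442e-01  1.07413299e+00  1.92732210e-04
  1.49964270e+00 -1.41154574e+00] [470.67806792 362.04183102 414.40415304] [2.85751995e+00 3.49823344e-04 1.98602414e+00]
```

View pics/d_wrist.png

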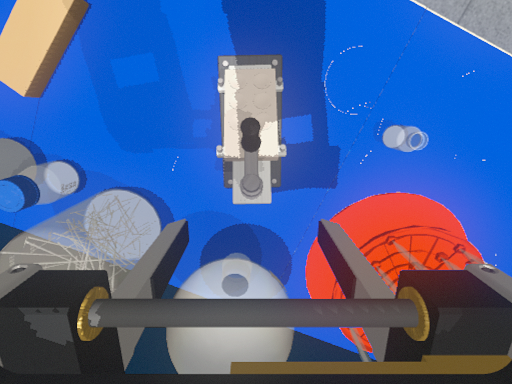

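```bash
python3 - <<'E'
from h import *
w=np.load("d_wrist.npz")
overlay(w,(477,360,.42),205,300,45,210,4,"pics/e.png")
overlay(w,(477,360,.42),210,295,110,210,6,"pics/e2.png")
E
```

```text
(no output)
```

View pics/e.png

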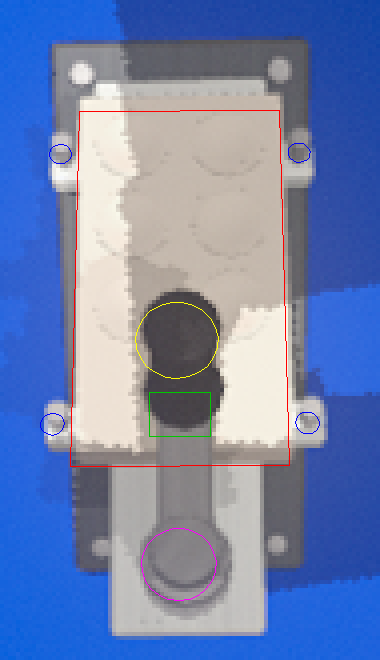

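View pics/e2.png

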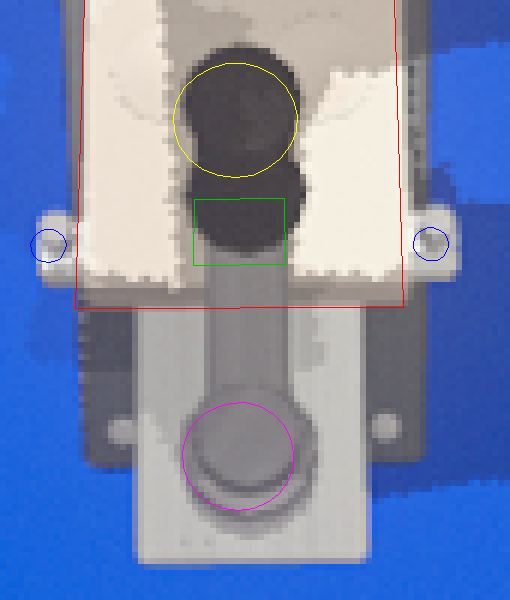

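```bash
python3 - <<'E'
from h import *
w=np.load("d_wrist.npz");t=np.load("a_top.npz"); s=np.load("a_side.npz")
g=(472.8,359,.42)
overlay(w,g,205,300,45,210,4,"pics/f.png")
a=cv2.imread("pics/f.png")
overlay(t,g,190,260,165,245,6,"pics/f1.png");overlay(s,g,205,290,185,255,5,"pics/f2.png")
b=cv2.imread("pics/f1.png");d=cv2.imread("pics/f2.png")
cv2.imwrite("pics/f3.png",np.hstack([a[:480],b[:480]])); 
E
```

```text
(no output)
```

View pics/f3.png

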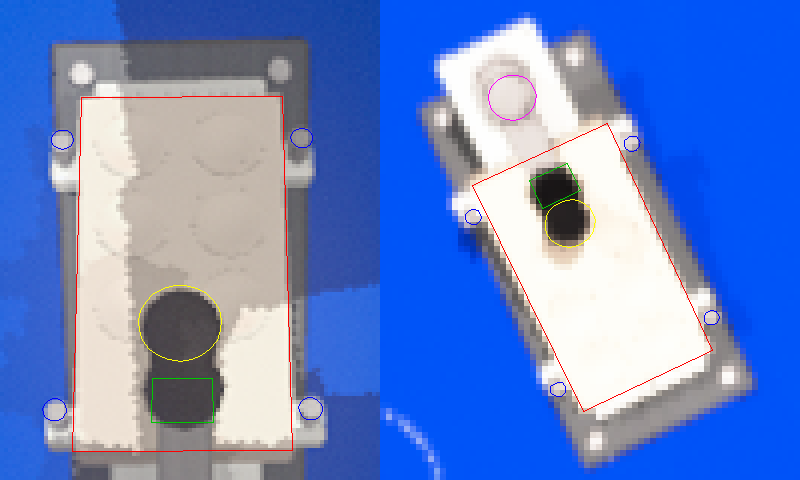

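View pics/f2.png

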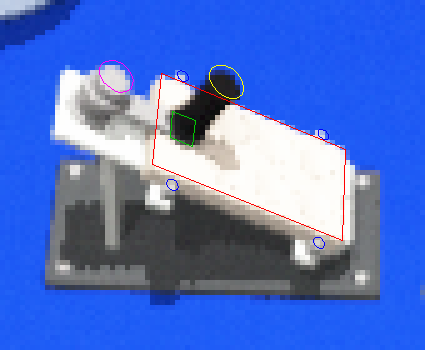

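```bash
cat >> h.py <<'E'
S=(472.8,359,.42)
def knob(lift,sw): return pl2w(S,[95-51*np.cos(sw),-51*np.sin(sw),41+lift])[0]
E
python3 - <<'E'
from h import *
np.set_printoptions(precision=1,suppress=True)
prev=None
k=knob(0,0);print(k)
for l,sw in [(0,0),(6,0),(12,0),(18,0)]+[(18,a) for a in np.arange(.1,1.51,.1)]+[(10,1.5),(2,1.5)]:
    p=knob(l,sw);print(l,round(sw,2),p-[0,0,2],p-prev if prev is not None else"");prev=p
E
```

```text
[488.9 366.2 124.4]
0 0 [488.9 366.2 122.4] 
6 0 [486.1 365.  127.6] [-2.7 -1.2  5.2]
12 0 [483.4 363.7 132.8] [-2.7 -1.2  5.2]
18 0 [480.7 362.5 138. ] [-2.7 -1.2  5.2]
18 0.1 [482.9 357.9 138.2] [ 2.3 -4.6  0.1]
18 0.2 [485.6 353.6 138.5] [ 2.7 -4.3  0.4]
18 0.3 [488.6 349.6 139.2] [ 3.  -4.1  0.6]
18 0.4 [491.9 345.8 140. ] [ 3.3 -3.8  0.9]
18 0.5 [495.6 342.4 141.1] [ 3.6 -3.4  1.1]
18 0.6 [499.4 339.4 142.5] [ 3.9 -3.   1.3]
18 0.7 [503.5 336.7 144. ] [ 4.1 -2.6  1.5]
18 0.8 [507.8 334.6 145.8] [ 4.3 -2.2  1.7]
18 0.9 [512.2 332.8 147.7] [ 4.4 -1.7  1.9]
18 1.0 [516.7 331.6 149.7] [ 4.5 -1.2  2.1]
18 1.1 [521.2 330.8 152. ] [ 4.5 -0.8  2.2]
18 1.2 [525.8 330.6 154.3] [ 4.5 -0.3  2.3]
18 1.3 [530.2 330.8 156.7] [4.5 0.2 2.4]
18 1.4 [534.6 331.6 159.2] [4.4 0.7 2.5]
18 1.5 [538.9 332.8 161.7] [4.3 1.2 2.5]
10 1.5 [542.5 334.4 154.8] [ 3.7  1.6 -6.9]
2 1.5 [546.2 336.1 147.9] [ 3.7  1.6 -6.9]
```

Call:
drive_tool(
  steps=[
    {"delta_pos": [-27,-15,-25],"yaw": 0,"hand": 94},
    {"delta_pos": [-27,-15,-30],"yaw": 0,"hand": 70},
    {"delta_pos": [-0.7,-0.4,-35],"yaw": 0,"hand": 50},
    {"delta_pos": [0,0,-34],"yaw": 0,"hand": 45},
    {"delta_pos": [0,0,-5.5],"yaw": 0,"hand": 40},
  ],
)

```text
clock: 1.67
eef_pos: [486.6, 366.1, 119.2]
eef_rot: [-3.141, -0.007, -2.723]
wrist_force: [-0.5, 0.1, -0.9]
finger_gap: 70.8
```

Call:
drive_tool(
  squeeze=10,
  steps=[
    {"delta_pos": [0,0,0],"yaw": 0,"hand": 30},
    {"delta_pos": [0,0,0],"yaw": 0,"hand": 26},
    {"delta_pos": [0,0,0],"yaw": 0,"hand": 26},
  ],
)

```text
clock: 1.92
eef_pos: [490.5, 367.5, 126.4]
eef_rot: [3.141, 0.003, -2.723]
wrist_force: [-0.0, 0.3, -0.2]
finger_gap: 51.3
```

```bash
python3 - <<'E'
from cell import manip
from h import *
c=manip.camera("wrist"); c2=manip.camera("side")
st=manip.read_state(); print(st["clock"],st["eef_pos"],st["eef_rot"],st["wrist_force"],st["finger_gap"])
zoom(c,150,350,60,384,2,"pics/g.png"); zoom(c2,205,290,150,255,6,"pics/g2.png")
cv2.imwrite("pics/g.png",np.hstack([cv2.imread("pics/g.png")[:600],cv2.resize(cv2.imread("pics/g2.png")[:600],(400,600))]))
E
```

```text
2.0167 [490.46683864 367.21322787 125.86083225] [ 3.14113502e+00  2.84784271e-03 -2.72332692e+00] [ 1.23148452  0.07806693 -0.3939468 ] 42.85879749785886
```

View pics/g.png

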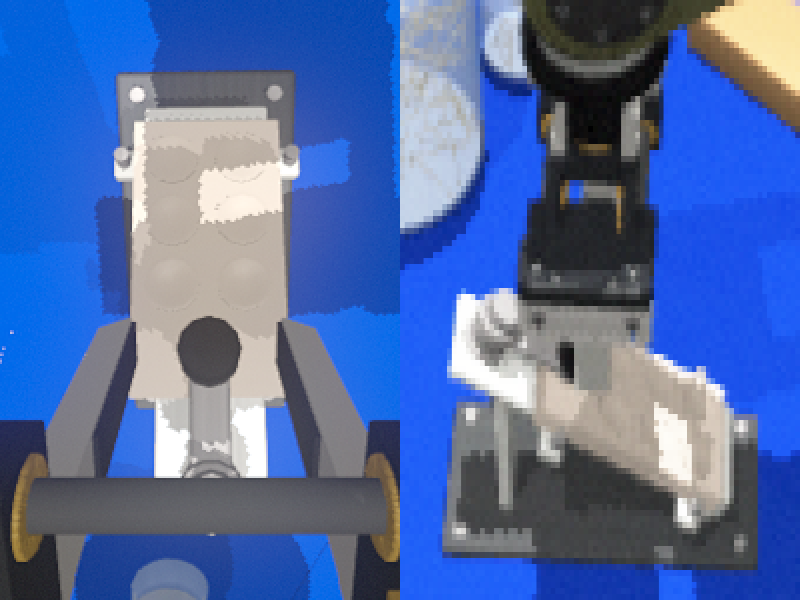

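Call:
drive_tool(
  squeeze=10,
  steps=[
    {"delta_pos": [0,0,0],"yaw": 0,"hand": 14},
    {"delta_pos": [0,0,0],"yaw": 0,"hand": 14},
    {"delta_pos": [0,0,0],"yaw": 0,"hand": 14},
    {"delta_pos": [0,0,0],"yaw": 0,"hand": 14},
    {"delta_pos": [0,0,0],"yaw": 0,"hand": 14},
  ],
)

```text
clock: 2.43
eef_pos: [489.8, 366.9, 124.2]
eef_rot: [3.141, 0.0, -2.723]
wrist_force: [-1.7, 1.6, 2.7]
finger_gap: 19.9
```

Call:
drive_tool(
  squeeze=30,
  steps=[
    {"delta_pos": [0,0,0],"yaw": 0,"hand": 10},
    {"delta_pos": [0,0,0],"yaw": 0,"hand": 10},
  ],
)

```text
clock: 2.6
eef_pos: [489.8, 366.9, 124.2]
eef_rot: [3.141, 0.0, -2.723]
wrist_force: [-2.9, 2.5, 4.1]
finger_gap: 18.9
```

```bash
python3 - <<'E'
from cell import manip
st=manip.read_state(); print(st["clock"],st["eef_pos"],st["eef_rot"],st["wrist_force"],st["finger_gap"])
E
```

```text
2.6 [489.81823442 366.85040703 124.19809467] [ 3.14126966e+00  3.23797503e-04 -2.72330654e+00] [-2.87084648  2.50701466  4.08251075] 18.875886019644565
```

Call:
drive_tool(
  squeeze=40,
  steps=[
    {"delta_pos": [-1.6,-0.7,3.1],"yaw": 0,"hand": 10},
    {"delta_pos": [-1.6,-0.7,3.1],"yaw": 0,"hand": 10},
    {"delta_pos": [-1.6,-0.7,3.1],"yaw": 0,"hand": 10},
    {"delta_pos": [-1.6,-0.7,3.1],"yaw": 0,"hand": 10},
    {"delta_pos": [-1.8,-0.9,3.4],"yaw": 0,"hand": 10},
  ],
)

```text
clock: 3.02
eef_pos: [481.6, 362.9, 140.0]
eef_rot: [-3.142, 0.0, -2.723]
wrist_force: [3.1, 4.5, -2.9]
finger_gap: 18.7
```

Call:
drive_tool(
  steps=[
    {"delta_pos": [0,0,0],"yaw": 0,"hand": 10},
    {"delta_pos": [0,0,0],"yaw": 0,"hand": 10},
  ],
)

```text
clock: 3.18
eef_pos: [481.6, 362.9, 139.8]
eef_rot: [3.142, 0.0, -2.723]
wrist_force: [3.2, 4.1, -3.6]
finger_gap: 18.4
```

```bash
python3 - <<'E'
from cell import manip
from h import *
c=manip.camera("wrist"); c2=manip.camera("side")
st=manip.read_state(); print(st["clock"],st["eef_pos"],st["eef_rot"],st["wrist_force"],st["finger_gap"])
zoom(c,150,350,60,384,2,"pics/i.png"); zoom(c2,205,290,150,255,6,"pics/i2.png")
cv2.imwrite("pics/i.png",np.hstack([cv2.imread("pics/i.png")[:600],cv2.resize(cv2.imread("pics/i2.png")[:600],(400,600))]))
E
```

```text
3.2833 [481.74111616 362.97526596 139.62144391] [ 3.14155569e+00  2.74711341e-04 -2.72342707e+00] [ 2.49805618  4.1537395  -3.57751129] 18.54703792420194
```

View pics/i.png

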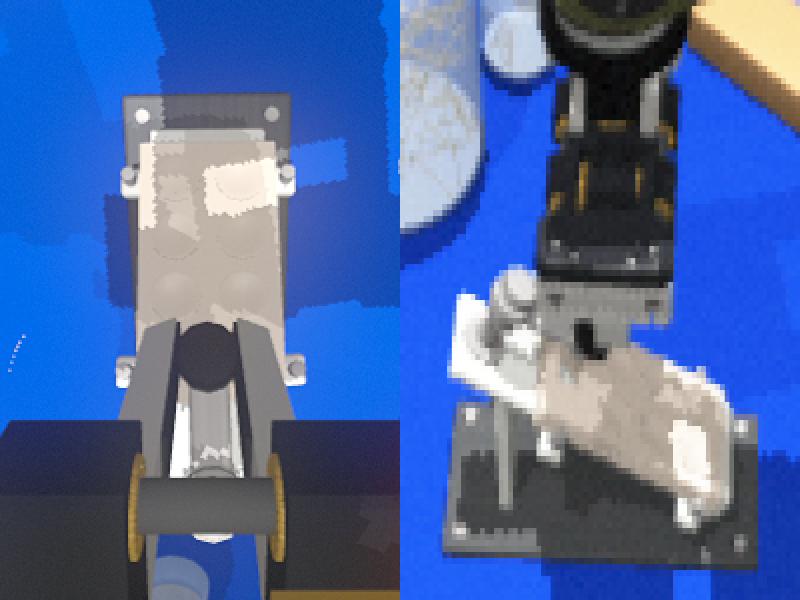

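Call:
drive_tool(
  steps=[
    {"delta_pos": [2.3,-4.6,0.1],"yaw": 0,"hand": 10},
    {"delta_pos": [2.7,-4.3,0.4],"yaw": 0,"hand": 10},
    {"delta_pos": [3.0,-4.1,0.6],"yaw": 0,"hand": 10},
    {"delta_pos": [3.3,-3.8,0.9],"yaw": 0,"hand": 10},
    {"delta_pos": [3.6,-3.4,1.1],"yaw": 0,"hand": 10},
  ],
)

```text
clock: 3.7
eef_pos: [495.1, 343.1, 141.7]
eef_rot: [3.14, -0.004, -2.722]
wrist_force: [-7.5, 8.2, -7.3]
finger_gap: 19.0
```

Call:
drive_tool(
  steps=[
    {"delta_pos": [3.9,-3.0,1.3],"yaw": 0,"hand": 10},
    {"delta_pos": [4.1,-2.6,1.5],"yaw": 0,"hand": 10},
    {"delta_pos": [4.3,-2.2,1.7],"yaw": 0,"hand": 10},
    {"delta_pos": [4.4,-1.7,1.9],"yaw": 0,"hand": 10},
    {"delta_pos": [4.5,-1.2,2.1],"yaw": 0,"hand": 10},
  ],
)

```text
clock: 4.12
eef_pos: [516.2, 332.6, 150.0]
eef_rot: [3.14, -0.004, -2.722]
wrist_force: [-7.8, 8.2, -8.4]
finger_gap: 18.7
```

Call:
drive_tool(
  steps=[
    {"delta_pos": [4.5,-0.8,2.2],"yaw": 0,"hand": 10},
    {"delta_pos": [4.5,-0.3,2.3],"yaw": 0,"hand": 10},
    {"delta_pos": [4.5,0.2,2.4],"yaw": 0,"hand": 10},
    {"delta_pos": [4.4,0.7,2.5],"yaw": 0,"hand": 10},
    {"delta_pos": [4.3,1.2,2.5],"yaw": 0,"hand": 10},
  ],
)

```text
clock: 4.53
eef_pos: [538.4, 334.1, 162.0]
eef_rot: [3.139, -0.004, -2.722]
wrist_force: [-5.5, 12.0, -6.9]
finger_gap: 17.6
```

```bash
python3 - <<'E'
from cell import manip
from h import *
c=manip.camera("wrist"); c2=manip.camera("side")
st=manip.read_state(); print(st["clock"],st["eef_pos"],st["eef_rot"],st["wrist_force"],st["finger_gap"])
zoom(c,150,350,60,384,2,"pics/j.png"); zoom(c2,205,290,150,255,6,"pics/j2.png")
cv2.imwrite("pics/j.png",np.hstack([cv2.imread("pics/j.png")[:600],cv2.resize(cv2.imread("pics/j2.png")[:600],(400,600))]))
E
```

```text
4.6333 [539.11305918 334.46549036 162.59935714] [ 3.13907557e+00 -1.57613695e-03 -2.72257314e+00] [-1.85661188 12.3338821  -3.31156979] 17.434718586673636
```

View pics/j.png

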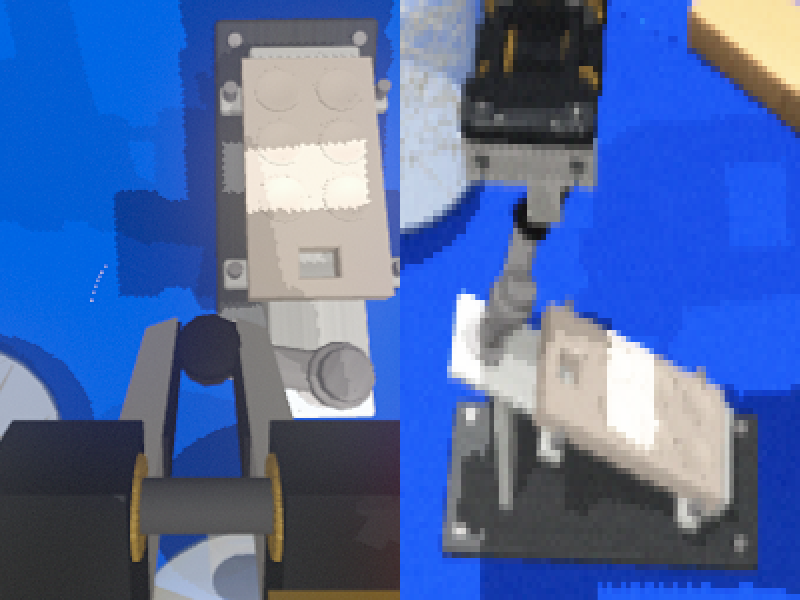

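Call:
drive_tool(
  squeeze=25,
  steps=[
    {"delta_pos": [1.8,1.2,-3.5],"yaw": 0,"hand": 10},
    {"delta_pos": [1.8,1.2,-3.5],"yaw": 0,"hand": 10},
    {"delta_pos": [1.8,1.0,-3.5],"yaw": 0,"hand": 10},
    {"delta_pos": [1.8,0.8,-3.5],"yaw": 0,"hand": 10},
    {"delta_pos": [0,0,0],"yaw": 0,"hand": 10},
  ],
)

```text
clock: 5.05
eef_pos: [545.9, 337.9, 147.5]
eef_rot: [3.14, -0.004, -2.722]
wrist_force: [-4.2, 7.1, -4.8]
finger_gap: 19.2
```

Call:
drive_tool(
  squeeze=5,
  steps=[
    {"delta_pos": [0,0,0],"yaw": 0,"hand": 24},
    {"delta_pos": [0,0,0],"yaw": 0,"hand": 30},
    {"delta_pos": [0,0,0],"yaw": 0,"hand": 40},
    {"delta_pos": [0,0,0],"yaw": 0,"hand": 50},
    {"delta_pos": [0,0,0],"yaw": 0,"hand": 50},
  ],
)

```text
clock: 5.47
eef_pos: [547.2, 337.0, 149.3]
eef_rot: [-3.141, -0.0, -2.724]
wrist_force: [0.7, -0.2, -0.6]
finger_gap: 46.8
```

```bash
python3 - <<'E'
from cell import manip
from h import *
c=manip.camera("wrist"); c2=manip.camera("side")
st=manip.read_state(); print(st["clock"],st["eef_pos"],st["eef_rot"],st["wrist_force"],st["finger_gap"])
zoom(c,150,350,60,384,2,"pics/k.png"); zoom(c2,205,290,150,255,6,"pics/k2.png")
cv2.imwrite("pics/k.png",np.hstack([cv2.imread("pics/k.png")[:600],cv2.resize(cv2.imread("pics/k2.png")[:600],(400,600))]))
E
```

```text
5.5667 [547.18550734 337.08128648 149.32208978] [-3.14148384e+00 -1.17875833e-05 -2.72360035e+00] [ 0.04198104 -0.57698864  0.44956262] 49.86005685765014
```

View pics/k.png

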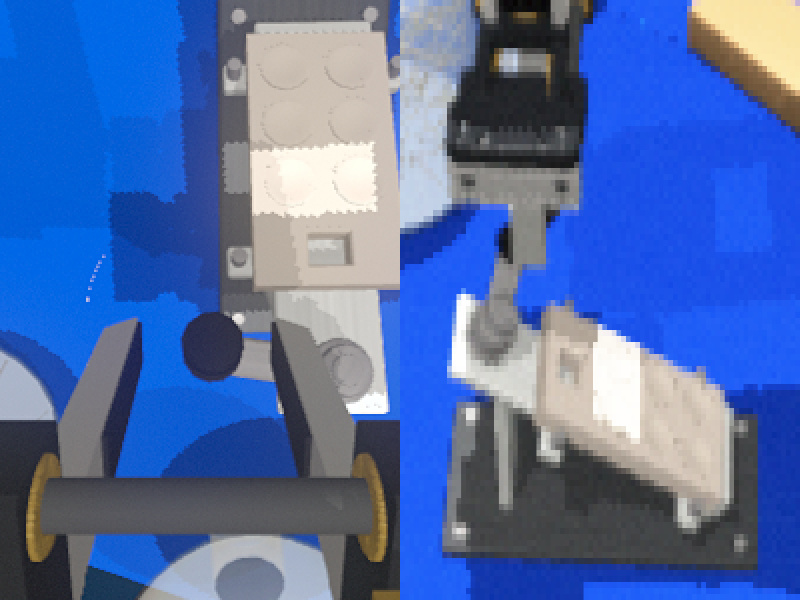

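Call:
drive_tool(
  steps=[
    {"delta_pos": [0,0,28],"yaw": 0,"hand": 60},
    {"delta_pos": [0,0,28],"yaw": 0,"hand": 80},
    {"delta_pos": [-26,7,0],"yaw": 0,"hand": 94},
    {"delta_pos": [-26,7,0],"yaw": 0,"hand": 94},
    {"delta_pos": [-26,6,0],"yaw": 0,"hand": 94},
  ],
)

```text
clock: 5.98
eef_pos: [468.3, 357.2, 205.5]
eef_rot: [3.142, 0.001, -2.724]
wrist_force: [0.8, 0.7, -0.7]
finger_gap: 79.5
```

Call:
drive_tool(
  steps=[
    {"delta_pos": [0,0,0],"yaw": 0,"hand": 94},
    {"delta_pos": [0,0,0],"yaw": 0,"hand": 94},
  ],
)

```text
clock: 6.15
eef_pos: [468.6, 357.6, 205.8]
eef_rot: [-3.142, 0.001, -2.722]
wrist_force: [0.7, 0.5, -0.9]
finger_gap: 92.3
```

```bash
python3 - <<'E'
from cell import manip
from h import *
c=manip.camera("wrist"); c2=manip.camera("side"); c3=manip.camera("top"); np.savez("l_top.npz",**c3); np.savez("l_side.npz",**c2);np.savez("l_wrist.npz",**c)
st=manip.read_state(); print(st["clock"],st["eef_pos"],st["eef_rot"],st["wrist_force"],st["finger_gap"])
overlay(c,S,0,512,0,384,1.5,"pics/l.png")
E
```

```text
6.3 [469.92492181 356.93816467 205.18106353] [-3.14144877e+00  1.28043842e-04 -2.72402604e+00] [-0.45968294 -0.10514396  0.6403018 ] 94.43608720587588
```

View pics/l.png

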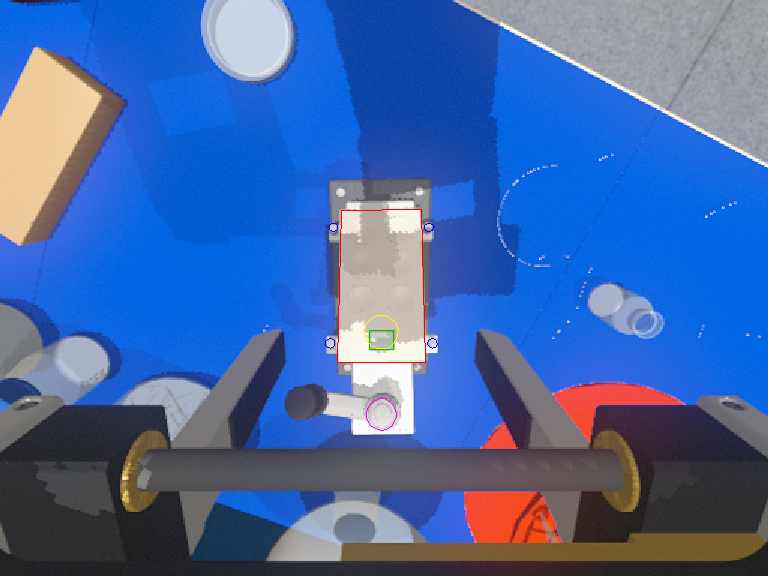

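Call:
drive_tool(
  steps=[
    {"delta_pos": [0,0,-38],"yaw": 0,"hand": 94},
    {"delta_pos": [0,0,-38],"yaw": 0,"hand": 94},
    {"delta_pos": [0,0,-34],"yaw": 0,"hand": 94},
    {"delta_pos": [0,0,-22],"yaw": 0,"hand": 94},
    {"delta_pos": [0,0,-11],"yaw": 0,"hand": 94},
  ],
)

```text
clock: 6.72
eef_pos: [468.7, 356.0, 58.6]
eef_rot: [-3.141, -0.005, -2.724]
wrist_force: [-0.3, 0.1, -0.6]
finger_gap: 93.8
```

Call:
drive_tool(
  squeeze=8,
  steps=[
    {"delta_pos": [0,0,0],"yaw": 0,"hand": 76},
    {"delta_pos": [0,0,0],"yaw": 0,"hand": 76},
    {"delta_pos": [0,0,0],"yaw": 0,"hand": 76},
    {"delta_pos": [0,0,0],"yaw": 0,"hand": 74},
  ],
)

```text
clock: 7.05
eef_pos: [470.0, 357.7, 64.0]
eef_rot: [3.141, 0.003, -2.724]
wrist_force: [-1.2, 0.0, 0.1]
finger_gap: 75.0
```

```bash
python3 - <<'E'
from cell import manip
from h import *
c=manip.camera("wrist"); c2=manip.camera("side")
st=manip.read_state(); print(st["clock"],st["eef_pos"],st["eef_rot"],st["wrist_force"],st["finger_gap"])
zoom(c,150,350,60,384,2,"pics/m.png"); zoom(c2,205,290,150,255,6,"pics/m2.png")
cv2.imwrite("pics/m.png",np.hstack([cv2.imread("pics/m.png")[:600],cv2.resize(cv2.imread("pics/m2.png")[:600],(400,600))]))
E
```

```text
7.15 [469.6293425  357.56001279  63.47721507] [ 3.14127450e+00  1.96411643e-03 -2.72339606e+00] [-0.76162521 -0.87129429  0.60080865] 74.02755299001295
```

View pics/m.png

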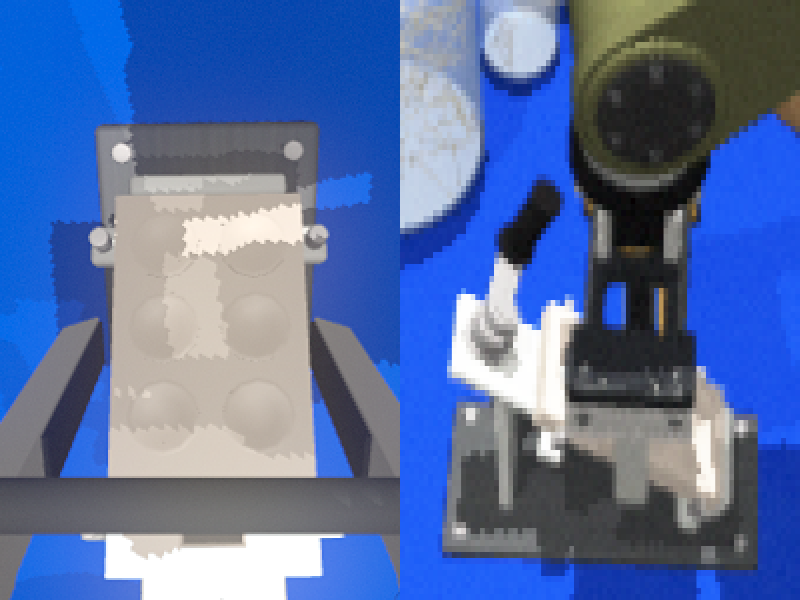

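Call:
drive_tool(
  squeeze=8,
  steps=[
    {"delta_pos": [0,0,0],"yaw": 0,"hand": 66},
    {"delta_pos": [0,0,0],"yaw": 0,"hand": 60},
    {"delta_pos": [0,0,0],"yaw": 0,"hand": 58},
    {"delta_pos": [0,0,0],"yaw": 0,"hand": 58},
  ],
)

```text
clock: 7.48
eef_pos: [469.2, 357.4, 62.7]
eef_rot: [3.141, 0.001, -2.723]
wrist_force: [-1.1, -1.3, 5.0]
finger_gap: 63.9
```

Call:
drive_tool(
  squeeze=25,
  steps=[
    {"delta_pos": [0,0,0],"yaw": 0,"hand": 56},
    {"delta_pos": [0,0,0],"yaw": 0,"hand": 56},
    {"delta_pos": [0,0,0],"yaw": 0,"hand": 56},
  ],
)

```text
clock: 7.73
eef_pos: [469.2, 357.4, 62.7]
eef_rot: [3.141, 0.0, -2.723]
wrist_force: [-2.0, -0.5, 5.5]
finger_gap: 63.9
```

Call:
drive_tool(
  steps=[
    {"delta_pos": [-1.8,-0.8,3.5],"yaw": 0,"hand": 56},
    {"delta_pos": [-2.3,-1.0,4.3],"yaw": 0,"hand": 56},
    {"delta_pos": [-4.6,-2.0,8.7],"yaw": 0,"hand": 56},
    {"delta_pos": [-4.6,-2.0,8.7],"yaw": 0,"hand": 56},
    {"delta_pos": [-4.6,-2.0,8.7],"yaw": 0,"hand": 56},
  ],
)

```text
clock: 8.15
eef_pos: [450.6, 349.2, 97.1]
eef_rot: [3.142, -0.0, -2.723]
wrist_force: [-0.2, -0.1, -1.8]
finger_gap: 63.7
```

Call:
drive_tool(
  steps=[
    {"delta_pos": [-6,-3,20],"yaw": 0,"hand": 56},
    {"delta_pos": [-6,-3,30],"yaw": 0,"hand": 56},
    {"delta_pos": [0,0,20],"yaw": 0,"hand": 56},
    {"delta_pos": [0,0,0],"yaw": 0,"hand": 56},
  ],
)

```text
clock: 8.48
eef_pos: [440.0, 344.2, 171.4]
eef_rot: [3.14, 0.007, -2.723]
wrist_force: [0.5, 0.1, -1.5]
finger_gap: 63.5
```

```bash
python3 - <<'E'
from cell import manip
from h import *
c=manip.camera("wrist"); c2=manip.camera("side");np.savez("n_wrist.npz",**c); np.savez("n_side.npz",**c2)
st=manip.read_state(); print(st["clock"],st["eef_pos"],st["eef_rot"],st["wrist_force"],st["finger_gap"])
cv2.imwrite("pics/n.png",np.hstack([c["frame"][:,100:400,::-1],c2["frame"][:,120:420,::-1]]))
E
```

```text
8.5833 [439.05902014 343.41847723 166.77549422] [ 3.14134944e+00  1.37648744e-03 -2.72330568e+00] [ 0.12405176  0.67680053 -2.78236159] 63.707156218225066
```

View pics/n.png

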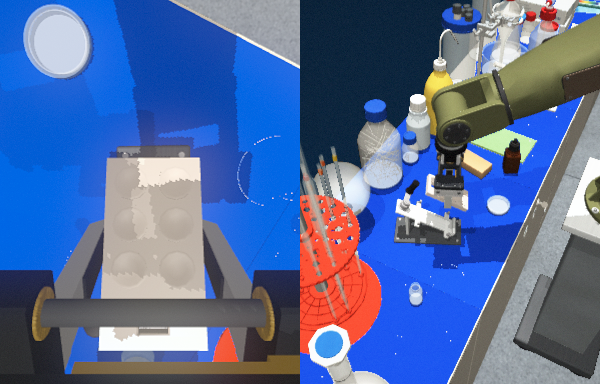

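```bash
python3 - <<'E'
from h import *
from scipy.optimize import least_squares
np.set_printoptions(precision=2,suppress=True)
def fit(c,u0,u1,v0,v1,name):
    f=c["frame"].astype(np.uint8); hsv=cv2.cvtColor(f,cv2.COLOR_RGB2HSV)
    m=np.zeros(f.shape[:2],np.uint8); sub=hsv[v0:v1,u0:u1]
    mm=(sub[...,0]>8)&(sub[...,0]<30)&(sub[...,1]>60)&(sub[...,2]>215)
    m[v0:v1,u0:u1]=mm
    m=cv2.morphologyEx(m,cv2.MORPH_CLOSE,np.ones((3,3),np.uint8))
    cs,_=cv2.findContours(m,cv2.RETR_EXTERNAL,cv2.CHAIN_APPROX_NONE); k=max(cs,key=cv2.contourArea)
    full=np.zeros_like(m); cv2.drawContours(full,[k],-1,1,-1)
    up=cv2.resize(full.astype(np.float32),None,fx=4,fy=4,interpolation=cv2.INTER_LINEAR)
    ks,_=cv2.findContours((up>.5).astype(np.uint8),cv2.RETR_EXTERNAL,cv2.CHAIN_APPROX_NONE); k=max(ks,key=cv2.contourArea)[:,0,:]
    W=np.array([ray(c,(a+.5)/4-.5,(b+.5)/4-.5,30)[:2] for a,b in k],np.float32)
    print(name,cv2.minAreaRect(W),full.sum())
    return W
t=np.load("a_top.npz")
fit(t,310,355,165,235,"top"); fit(np.load("l_top.npz"),310,355,165,235,"ltop")
w=np.load("l_wrist.npz");print(np.median(w["frame"][90:110,20:40].reshape(-1,3),0))
w=np.load("a_side.npz");fit(w,255,320,135,185,"side")
w=np.load("l_wrist.npz");fit(w,0,90,20,170,"wrist");w=np.load("d_wrist.npz");fit(w,0,90,0,100,"dwrist")
E
```

```text
top ((496.4382629394531, 62.54314041137695), (56.556827545166016, 150.30307006835938), 75.39411163330078) 1047
ltop ((496.25592041015625, 62.651832580566406), (56.653717041015625, 150.11988830566406), 75.40608215332031) 1048
[239. 204. 154.]
side ((497.5484924316406, 63.25853729248047), (56.48716735839844, 150.68429565429688), 74.40499114990234) 517
wrist ((497.6221923828125, 60.591949462890625), (56.1027946472168, 149.6475830078125), 75.44473266601562) 4896
dwrist ((500.5155334472656, 59.74574279785156), (56.00542068481445, 143.55162048339844), 75.51406860351562) 4147
```

```bash
python3 - <<'E'
from h import *
for n in ("a_top","a_side"):
    P=cloud(np.load(n+".npz")).reshape(-1,3)
    for zl in (60,100,140,200,260):
        m=(P[:,2]>zl)&(P[:,2]<zl+60)&(P[:,0]>330)&(P[:,0]<640)&(P[:,1]>-150)&(P[:,1]<260)
        if m.sum():
            c=np.unique((P[m,:2]//25*25).astype(int),axis=0,return_counts=True); print(n,zl,[(tuple(a.tolist()),int(b)) for a,b in zip(*c) if b>2])
E
```

```text
a_top 60 [((325, 0), 19), ((325, 25), 27), ((350, -25), 5), ((350, 0), 39), ((350, 25), 125), ((375, 0), 44), ((375, 25), 50), ((525, -100), 34), ((600, -100), 9), ((600, -75), 50), ((600, -50), 76), ((625, -50), 3), ((625, -25), 61)]
a_top 100 [((350, 0), 58), ((350, 25), 62), ((375, 0), 11), ((375, 25), 9), ((525, -100), 41), ((600, -100), 12), ((600, -75), 62), ((600, -50), 98), ((625, -100), 3), ((625, -25), 75)]
a_top 140 [((525, -100), 45), ((600, -100), 14), ((600, -75), 92), ((600, -50), 80), ((625, -100), 38), ((625, -75), 21), ((625, -50), 82), ((625, -25), 59)]
a_top 200 [((525, -100), 54), ((550, -100), 3), ((625, -100), 9), ((625, -75), 71), ((625, -50), 44)]
a_top 260 [((525, -100), 70), ((625, -150), 3)]
a_side 60 [((375, 0), 7), ((375, 25), 4), ((525, -100), 38), ((550, -100), 12), ((600, -75), 33), ((600, -50), 66), ((625, -50), 22), ((625, -25), 55)]
a_side 100 [((350, 0), 7), ((375, 0), 7), ((375, 25), 4), ((525, -100), 41), ((550, -100), 13), ((600, -75), 44), ((600, -50), 65), ((625, -50), 32), ((625, -25), 60)]
a_side 140 [((525, -100), 45), ((550, -100), 12), ((600, -100), 4), ((600, -75), 43), ((600, -50), 42), ((625, -100), 4), ((625, -75), 17), ((625, -50), 74), ((625, -25), 43)]
a_side 200 [((525, -100), 50), ((550, -100), 7), ((625, -75), 26), ((625, -50), 19)]
a_side 260 [((525, -100), 55), ((550, -100), 12)]
```

Call:
drive_tool(
  steps=[
    {"delta_pos": [3,-30,0],"yaw": -0.06,"hand": 56},
    {"delta_pos": [5,-34,0],"yaw": -0.08,"hand": 56},
    {"delta_pos": [5,-34,-4],"yaw": -0.08,"hand": 56},
    {"delta_pos": [6,-34,-6],"yaw": -0.08,"hand": 56},
    {"delta_pos": [6,-34,-6],"yaw": -0.08,"hand": 56},
  ],
)

```text
clock: 9.0
eef_pos: [463.5, 175.8, 148.7]
eef_rot: [-3.141, -0.002, -3.107]
wrist_force: [0.8, -0.5, -2.2]
finger_gap: 63.7
```

Call:
drive_tool(
  steps=[
    {"delta_pos": [6,-34,-6],"yaw": -0.08,"hand": 56},
    {"delta_pos": [5,-34,-6],"yaw": -0.08,"hand": 56},
    {"delta_pos": [4,-28,-6],"yaw": -0.08,"hand": 56},
    {"delta_pos": [3,-17,-6],"yaw": -0.053,"hand": 56},
    {"delta_pos": [0,0,0],"yaw": 0,"hand": 56},
  ],
)

```text
clock: 9.42
eef_pos: [481.3, 61.7, 123.8]
eef_rot: [-3.14, -0.004, 2.881]
wrist_force: [-1.0, -0.3, -2.4]
finger_gap: 63.9
```

Call:
drive_tool(
  steps=[
    {"delta_pos": [0,0,0],"yaw": 0,"hand": 56},
    {"delta_pos": [0,0,0],"yaw": 0,"hand": 56},
    {"delta_pos": [0,0,0],"yaw": 0,"hand": 56},
  ],
)

```text
clock: 9.67
eef_pos: [482.0, 65.3, 126.0]
eef_rot: [-3.142, -0.0, 2.889]
wrist_force: [-0.5, 0.1, -1.5]
finger_gap: 63.8
```

```bash
python3 - <<'E'
from cell import manip
from h import *
c=manip.camera("wrist"); c2=manip.camera("side");np.savez("o_wrist.npz",**c); np.savez("o_side.npz",**c2)
st=manip.read_state(); print(st["clock"],st["eef_pos"],st["eef_rot"],st["wrist_force"],st["finger_gap"])
zoom(c,0,512,0,384,1.5,"pics/o.png"); zoom(c2,240,360,80,200,5,"pics/o2.png")
E
```

```text
9.7667 [482.12438525  65.26135857 126.16656781] [3.14152013e+00 5.73758966e-05 2.88856781e+00] [ 0.39948323  0.31528926 -1.56352681] 63.79336664569743
```

View pics/o.png

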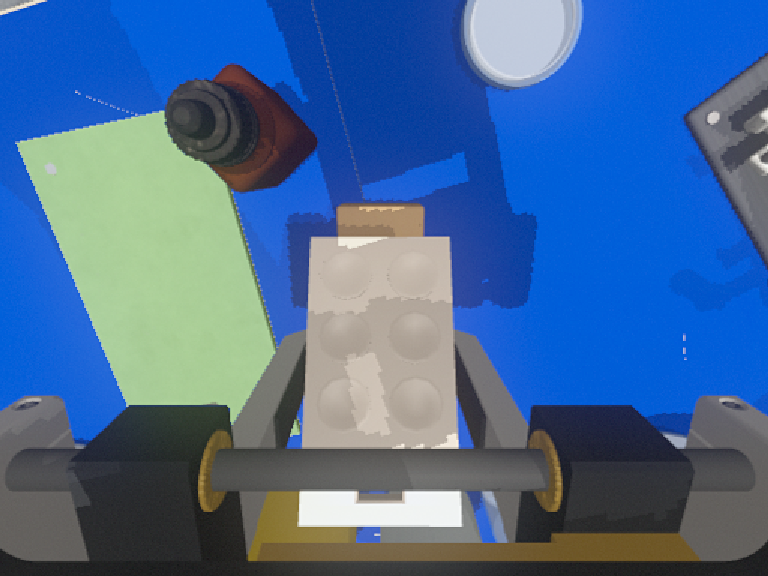

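View pics/o2.png

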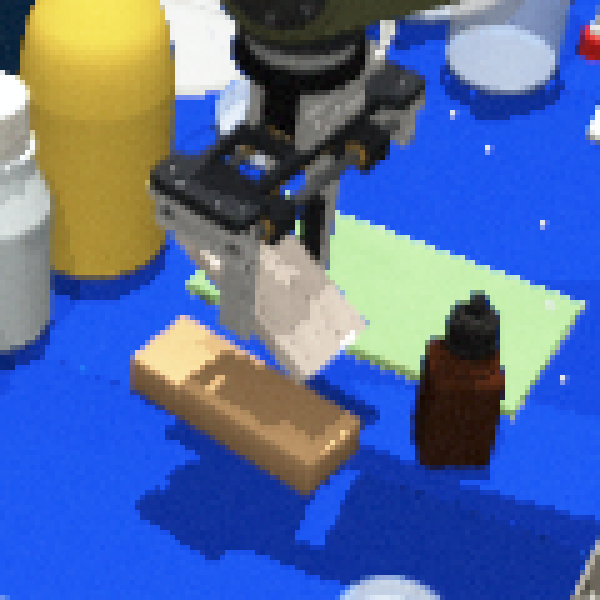

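```bash
python3 - <<'E'
from h import *
from scipy.optimize import least_squares
np.set_printoptions(precision=1,suppress=True)
c=np.load("o_wrist.npz")
im=cv2.resize(np.ascontiguousarray(c["frame"][125:185,190:320,::-1]),None,fx=6,fy=6,interpolation=cv2.INTER_NEAREST)
def dr(P,col):
    q=((proj(c,P)+.5-[190,125])*6).round().astype(int); cv2.polylines(im,[q.reshape(-1,1,2)],True,col,1)
u=np.array([np.cos(.255),-np.sin(.255),0]);v=np.array([-u[1],u[0],0])
ck=np.array([497.3,61.3,30]); dr([ck+a*75*u+b*28*v for a,b in((1,1),(-1,1),(-1,-1),(1,-1))],(0,0,255))
Rp=np.c_[u,v,[0,0,1]]@B
gp=np.array([482.1,65.3,128.2]); ctr=gp+Rp@[4.6,0,0]
dr([ctr+Rp@np.array([a*60,b*32,6]) for a,b in((1,1),(-1,1),(-1,-1),(1,-1))],(0,255,0))
cv2.imwrite("pics/p.png",im)
E
```

```text
(no output)
```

View pics/p.png

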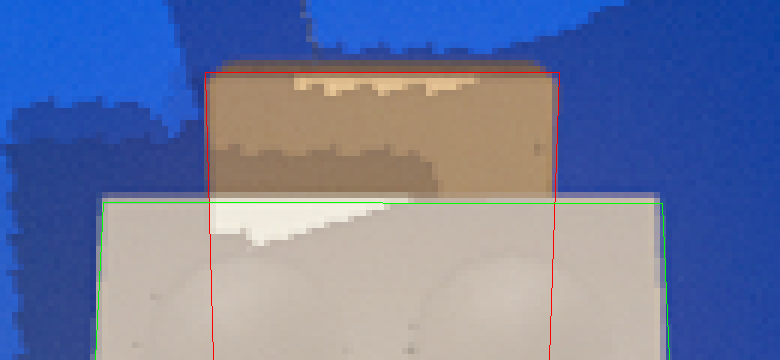

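Call:
drive_tool(
  steps=[
    {"delta_pos": [0.6,-0.2,-25],"yaw": 0,"hand": 56},
    {"delta_pos": [0,0,-20],"yaw": 0,"hand": 56},
    {"delta_pos": [0,0,-10],"yaw": 0,"hand": 56},
    {"delta_pos": [0,0,-3],"yaw": 0,"hand": 56},
    {"delta_pos": [0,0,0],"yaw": 0,"hand": 56},
  ],
)

```text
clock: 10.18
eef_pos: [482.7, 64.5, 68.0]
eef_rot: [-3.141, -0.001, 2.887]
wrist_force: [0.2, -0.1, -1.3]
finger_gap: 64.2
```

Call:
drive_tool(
  squeeze=12,
  steps=[
    {"delta_pos": [0,0,0],"yaw": 0,"hand": 56},
    {"delta_pos": [0,0,0],"yaw": 0,"hand": 56},
    {"delta_pos": [0,0,0],"yaw": 0,"hand": 56},
  ],
)

```text
clock: 10.43
eef_pos: [483.3, 64.3, 69.0]
eef_rot: [3.141, 0.001, 2.887]
wrist_force: [-0.2, 0.6, -1.4]
finger_gap: 63.6
```

```bash
python3 - <<'E'
from cell import manip
from h import *
c2=manip.camera("side")
st=manip.read_state(); print(st["clock"],st["eef_pos"],st["eef_rot"],st["wrist_force"],st["finger_gap"])
zoom(c2,240,360,80,200,4,"pics/q2.png")
np.set_printoptions(precision=1,suppress=True)
for th in (30,26,22,18,14,10,6,3,0):
    a=np.radians(th); px=55.4*np.cos(a)-6*np.sin(a)-55.4; pz=55.4*np.sin(a)+6*np.cos(a)
    print(th,np.array([492.8,62.5,28])+[px*.968,-px*.252,pz])
E
```

```text
10.4833 [483.2124963   64.28969282  68.8445706 ] [3.14119374e+00 1.20920516e-03 2.88682845e+00] [ 0.21654442 -0.89043602 -2.28191638] 63.77601916307099
30 [482.7  65.1  60.9]
26 [484.8  64.6  57.7]
22 [486.7  64.1  54.3]
18 [488.4  63.7  50.8]
14 [489.8  63.3  47.2]
10 [491.   63.   43.5]
6 [491.9  62.7  39.8]
3 [492.4  62.6  36.9]
0 [492.8  62.5  34. ]
```

View pics/q2.png

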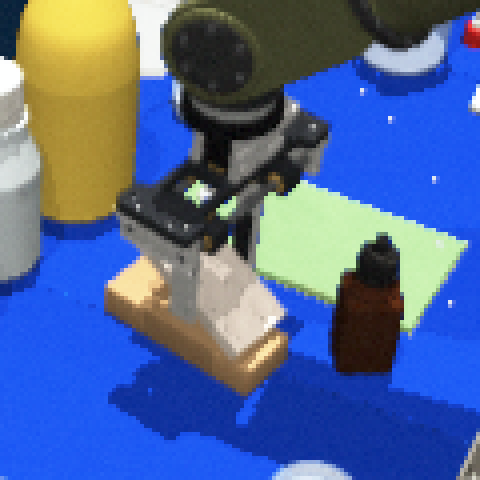

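Call:
drive_tool(
  steps=[
    {"delta_pos": [0,0.3,-2.5],"yaw": 0,"hand": 56},
    {"delta_pos": [0,0.3,-2.5],"yaw": 0,"hand": 56},
    {"delta_pos": [0,0,-1.5],"yaw": 0,"hand": 56},
    {"delta_pos": [0,0,-1],"yaw": 0,"hand": 56},
    {"delta_pos": [0,0,0],"yaw": 0,"hand": 56},
  ],
)

```text
clock: 10.9
eef_pos: [483.1, 64.8, 60.6]
eef_rot: [3.141, 0.001, 2.887]
wrist_force: [1.4, 0.6, 0.8]
finger_gap: 63.8
```

Call:
drive_tool(
  steps=[
    {"delta_pos": [0.5,-0.1,-1],"yaw": 0,"hand": 56},
    {"delta_pos": [0.6,-0.1,-1],"yaw": 0,"hand": 56},
    {"delta_pos": [0.6,-0.1,-1],"yaw": 0,"hand": 56},
    {"delta_pos": [0.5,-0.1,-1],"yaw": 0,"hand": 56},
  ],
)

```text
clock: 11.23
eef_pos: [485.2, 64.4, 56.6]
eef_rot: [-3.142, 0.0, 2.887]
wrist_force: [1.5, -1.1, 1.7]
finger_gap: 64.0
```

Contact (force +2–3 N relative) and it is pivoting as hoped. Continue along the arc.

Call:
drive_tool(
  steps=[
    {"delta_pos": [0.7,-0.2,-1.2],"yaw": 0,"hand": 56},
    {"delta_pos": [0.6,-0.2,-1.2],"yaw": 0,"hand": 56},
    {"delta_pos": [0.6,-0.1,-1.2],"yaw": 0,"hand": 56},
    {"delta_pos": [0.6,-0.1,-1.2],"yaw": 0,"hand": 56},
    {"delta_pos": [0.5,-0.1,-1.2],"yaw": 0,"hand": 56},
  ],
)

```text
clock: 11.65
eef_pos: [487.9, 63.7, 50.3]
eef_rot: [-3.141, -0.0, 2.887]
wrist_force: [0.8, -0.9, -0.1]
finger_gap: 64.0
```

```bash
python3 - <<'E'
from cell import manip
from h import *
c2=manip.camera("side");c=manip.camera("wrist")
st=manip.read_state(); print(st["clock"],st["eef_pos"],st["eef_rot"],st["wrist_force"],st["finger_gap"])
zoom(c2,240,360,80,200,4,"pics/r2.png")
zoom(c,180,330,90,330,2,"pics/r3.png")
cv2.imwrite("pics/r.png",np.hstack([cv2.imread("pics/r2.png"),cv2.imread("pics/r3.png")]))
E
```

```text
11.75 [487.93583721  63.72731328  50.3322389 ] [-3.14142467e+00 -4.52864927e-04  2.88677866e+00] [ 1.1975967  -1.55777424 -0.67573922] 63.765517520883954
```

View pics/r.png

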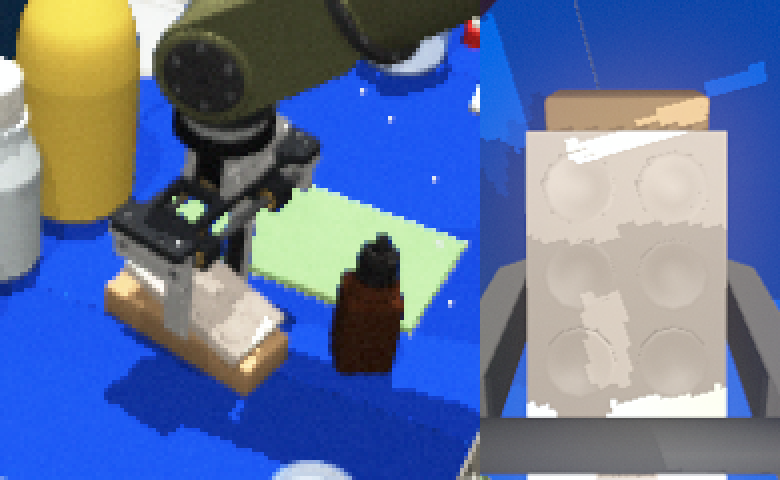

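Flattening well; continue from 50.3 to about 34.

Call:
drive_tool(
  steps=[
    {"delta_pos": [0.6,-0.2,-1.5],"yaw": 0,"hand": 56},
    {"delta_pos": [0.6,-0.2,-1.5],"yaw": 0,"hand": 56},
    {"delta_pos": [0.5,-0.1,-1.5],"yaw": 0,"hand": 56},
    {"delta_pos": [0.5,-0.1,-1.5],"yaw": 0,"hand": 56},
    {"delta_pos": [0.5,-0.1,-1.5],"yaw": 0,"hand": 56},
  ],
)

```text
clock: 12.17
eef_pos: [490.6, 63.0, 42.9]
eef_rot: [-3.141, -0.0, 2.887]
wrist_force: [-0.4, 0.8, -0.5]
finger_gap: 63.7
```

Call:
drive_tool(
  steps=[
    {"delta_pos": [0.5,-0.1,-1.3],"yaw": 0,"hand": 56},
    {"delta_pos": [0.4,-0.1,-1.3],"yaw": 0,"hand": 56},
    {"delta_pos": [0.4,-0.1,-1.2],"yaw": 0,"hand": 56},
    {"delta_pos": [0.3,0,-1.2],"yaw": 0,"hand": 56},
    {"delta_pos": [0.2,0,-1],"yaw": 0,"hand": 56},
  ],
)

```text
clock: 12.58
eef_pos: [492.6, 62.7, 37.0]
eef_rot: [-3.141, -0.0, 2.887]
wrist_force: [-0.5, -0.6, -0.2]
finger_gap: 64.1
```

```bash
python3 - <<'E'
from cell import manip
from h import *
c2=manip.camera("side");c=manip.camera("wrist")
st=manip.read_state(); print(st["clock"],st["eef_pos"],st["eef_rot"],st["wrist_force"],st["finger_gap"])
zoom(c2,240,360,80,200,4,"pics/s2.png")
zoom(c,180,330,90,330,2,"pics/s3.png")
cv2.imwrite("pics/s.png",np.hstack([cv2.imread("pics/s2.png"),cv2.imread("pics/s3.png")]))
E
```

```text
12.6833 [492.57158495  62.71763296  36.96894451] [-3.14155539e+00 -2.11288561e-05  2.88676708e+00] [-0.89055463 -0.10228689 -0.56715055] 63.892174337690804
```

View pics/s.png

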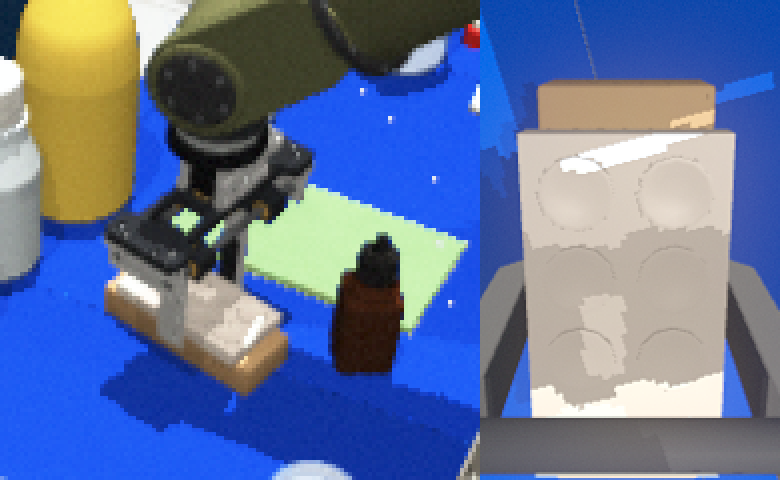

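Call:
drive_tool(
  steps=[
    {"delta_pos": [0.1,0,-1],"yaw": 0,"hand": 56},
    {"delta_pos": [0.1,0,-0.8],"yaw": 0,"hand": 56},
    {"delta_pos": [0,0,-0.6],"yaw": 0,"hand": 56},
  ],
)

```text
clock: 12.93
eef_pos: [492.9, 62.7, 35.1]
eef_rot: [-3.142, 0.0, 2.887]
wrist_force: [-5.0, -0.7, 14.4]
finger_gap: 63.8
```

Call:
drive_tool(
  steps=[
    {"delta_pos": [0,0,-0.5],"yaw": 0,"hand": 56},
    {"delta_pos": [0,0,-0.5],"yaw": 0,"hand": 56},
    {"delta_pos": [0,0,0],"yaw": 0,"hand": 56},
  ],
)

```text
clock: 13.18
eef_pos: [493.2, 62.6, 34.7]
eef_rot: [3.142, 0.001, 2.887]
wrist_force: [-4.5, -2.4, 14.6]
finger_gap: 63.9
```

Call:
drive_tool(
  squeeze=3,
  steps=[
    {"delta_pos": [0,0,0.3],"yaw": 0,"hand": 60},
    {"delta_pos": [0,0,0],"yaw": 0,"hand": 62},
    {"delta_pos": [0,0,0],"yaw": 0,"hand": 63},
  ],
)

```text
clock: 13.43
eef_pos: [493.2, 62.7, 34.4]
eef_rot: [3.141, 0.001, 2.887]
wrist_force: [-0.5, -2.0, 3.2]
finger_gap: 64.3
```

```bash
python3 - <<'E'
from cell import manip
from h import *
c2=manip.camera("side");c=manip.camera("wrist")
st=manip.read_state(); print(st["clock"],st["eef_pos"],st["eef_rot"],st["wrist_force"],st["finger_gap"])
zoom(c2,240,360,80,200,4,"pics/u2.png")
zoom(c,180,330,90,330,2,"pics/u3.png")
cv2.imwrite("pics/u.png",np.hstack([cv2.imread("pics/u2.png"),cv2.imread("pics/u3.png")]))
E
```

```text
13.5333 [493.09837512  62.68209508  34.23953282] [3.14141815e+00 9.20064307e-04 2.88682187e+00] [ 1.11953875 -1.34498199  4.67057809] 64.1073403001235
```

View pics/u.png

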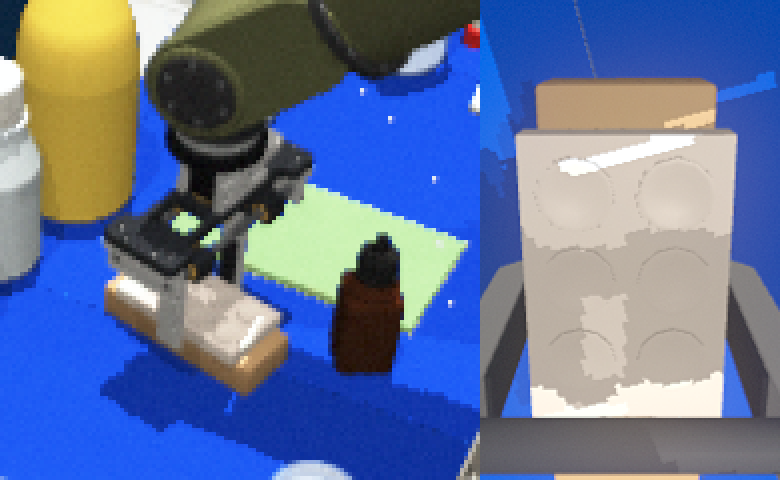

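Call:
drive_tool(
  steps=[
    {"delta_pos": [0,0,0],"yaw": 0,"hand": 72},
    {"delta_pos": [0,0,0],"yaw": 0,"hand": 84},
    {"delta_pos": [0,0,0],"yaw": 0,"hand": 92},
    {"delta_pos": [0,0,0],"yaw": 0,"hand": 92},
    {"delta_pos": [0,0,0],"yaw": 0,"hand": 92},
  ],
)

```text
clock: 13.95
eef_pos: [492.6, 62.8, 33.8]
eef_rot: [-3.141, -0.0, 2.887]
wrist_force: [-1.2, 0.3, -0.9]
finger_gap: 91.2
```

Call:
drive_tool(
  steps=[
    {"delta_pos": [0,0,10],"yaw": 0,"hand": 92},
    {"delta_pos": [0,0,25],"yaw": 0,"hand": 92},
    {"delta_pos": [0,0,35],"yaw": 0,"hand": 92},
    {"delta_pos": [0,0,35],"yaw": 0,"hand": 92},
    {"delta_pos": [0,0,35],"yaw": 0,"hand": 92},
  ],
)

```text
clock: 14.37
eef_pos: [492.3, 62.7, 176.4]
eef_rot: [3.142, 0.0, 2.887]
wrist_force: [-0.2, 0.4, 0.7]
finger_gap: 91.9
```

Call:
drive_tool(
  steps=[
    {"delta_pos": [0,30,20],"yaw": 0,"hand": 92},
    {"delta_pos": [0,30,10],"yaw": 0,"hand": 92},
    {"delta_pos": [0,30,0],"yaw": 0,"hand": 92},
    {"delta_pos": [0,0,0],"yaw": 0,"hand": 92},
    {"delta_pos": [0,0,0],"yaw": 0,"hand": 92},
  ],
)

```text
clock: 14.78
eef_pos: [492.4, 153.7, 204.6]
eef_rot: [3.141, 0.0, 2.889]
wrist_force: [1.3, -1.3, -0.7]
finger_gap: 92.1
```

```bash
python3 - <<'E'
from cell import manip
from h import *
c2=manip.camera("side");c=manip.camera("wrist");t=manip.camera("top"); np.savez("v_wrist.npz",**c)
st=manip.read_state(); print(st["clock"],st["eef_pos"],st["wrist_force"],st["qd"],st["finger_gap"])
im=c["frame"][:,:,::-1].copy()
u=np.array([np.cos(.255),-np.sin(.255),0]);v=np.array([-u[1],u[0],0]); ck=np.array([497.3,61.3,30])
for h,w,z,col in((75,28,0,(0,0,255)),(60,32,12,(0,255,0))):
    P=[ck+a*h*u+b*w*v+[0,0,z] for a,b in((1,1),(-1,1),(-1,-1),(1,-1))]
    cv2.polylines(im,[(proj(c,P)).round().astype(int).reshape(-1,1,2)],True,col,1)
cv2.imwrite("pics/v.png",cv2.resize(im,None,fx=1.5,fy=1.5,interpolation=0))
zoom(t,180,360,150,270,4,"pics/v2.png"); zoom(c2,190,340,110,260,4,"pics/v3.png")
E
```

```text
14.9333 [492.68092797 152.00577637 204.10698838] [-0.35861997 -0.32765499 -0.41233332] [-0.00778246  0.00242538  0.00278703 -0.00062034 -0.00081455  0.00339529] 91.76267273298369
```

View pics/v.png

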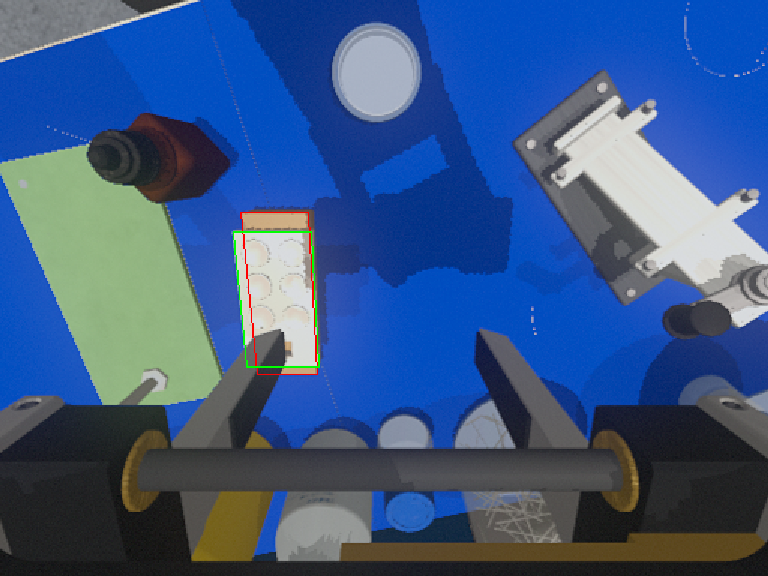

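View pics/v2.png

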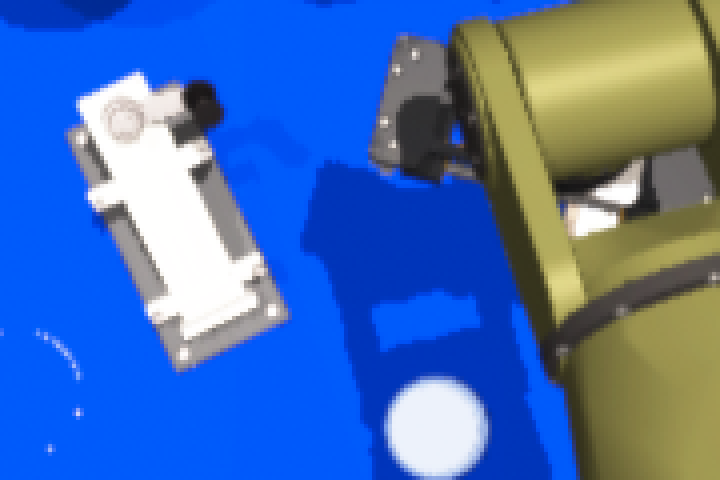

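View pics/v3.png

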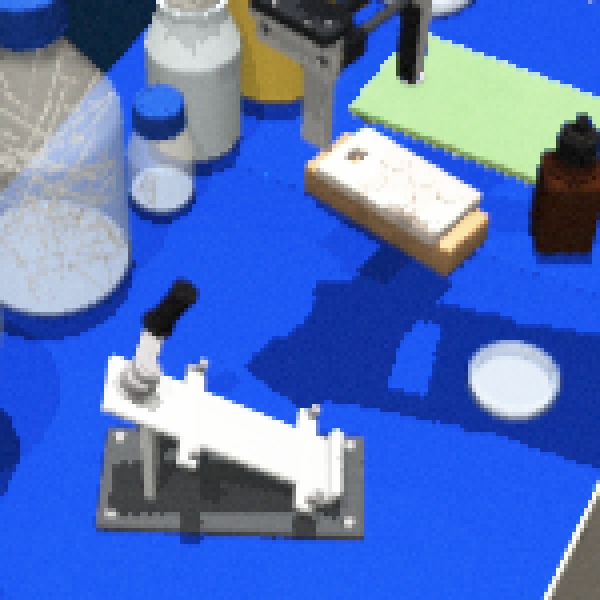

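```bash
python3 - <<'E'
from cell import manip
from h import *
c=manip.camera("side")
u0,v0,f=255,130,10
im=cv2.resize(np.ascontiguousarray(c["frame"][130:185,255:325,::-1]),None,fx=f,fy=f,interpolation=cv2.INTER_NEAREST)
u=np.array([np.cos(.255),-np.sin(.255),0]);v=np.array([-u[1],u[0],0]); ck=np.array([497.3,61.8,30])
for h,w,z,col in((75,28,0,(0,0,255)),(60,32,12,(0,150,0))):
    P=[ck+a*h*u+b*w*v+[0,0,z] for a,b in((1,1),(-1,1),(-1,-1),(1,-1))]
    cv2.polylines(im,[((proj(c,P)+.5-[u0,v0])*f).round().astype(int).reshape(-1,1,2)],True,col,1)
cv2.imwrite("pics/w.png",im)
w=np.load("v_wrist.npz"); P=cloud(w); fr=w["frame"].astype(int)
m=(fr[...,2]>170)&(abs(P[...,2]-42)<10)&(np.hypot(P[...,0]-497,P[...,1]-61)<90)
p=P[m]; d=(p-ck); print(m.sum(),np.percentile(d@u,[1,99]),np.percentile(d@v,[1,99]),p[:,2].mean())
A=np.c_[d@u,d@v,np.ones(len(d))];print(np.linalg.lstsq(A,p[:,2],rcond=None)[0])
E
```

```text
3682 [-60.18974069  57.10525466] [-32.19350676  30.62769545] 43.11934022435676
[-2.53455101e-03 -6.62894240e-04  4.30948914e+01]
```

View pics/w.png

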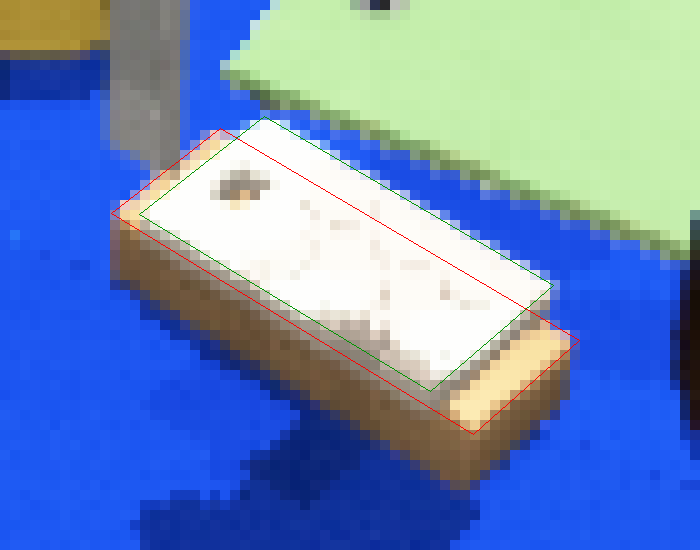

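```bash
python3 - <<'E'
from cell import manip
print(manip.sign_off(), manip.read_state()["clock"])
E
```

```text
the job is handed in; nothing more can be done
the job is handed in; nothing more can be done
```

I lifted the spring finger about 18 mm, swung it about 1.5 rad to the stand's -y side while the plate stayed in its seat, and left it lowered there. I then lifted the plate off along its normal. I set its low end on the cork, let it pivot flat in a light grip, and let go only once it was pressing on the cork with about 15 N.

The last checks came from the wrist and side cameras and the force readings:
- **Plate on the cork:** it lies wells up, level to about 0.003 rad, with its top at about 43 mm (42 expected). It is centred and aligned to within about 1–2 mm.
- **Cork and glassware:** the cork still fits its first measured position, and the bystanders in the last views look undisturbed.
- **Finger:** it is still well aside; I judged this by eye and did not measure the swing again after letting go.
- **Robot:** the gripper was clear and open at hand-in, just under 15 s by the robot's clock. The highest wrist force I saw was about 15 N.

No check failed. The cameras disagreed with each other by 1–3 mm, so I used the wrist camera, which matched the robot's own pose best.

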